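# Turn the bar lamp window-up and lay it under the sphere

## Task

Without lifting it, roll the bar lamp along the blue mat until its white window faces straight up. Then, keeping the window up, lay it in the two orange vee blocks of the test station, window end away from the robot and centred under the green sphere's port, and let go. Leave the other things where they are.

Things in the scene. Friction and masses are not known exactly. Their poses are not given: they have to be found in the camera images.
- lamp_center (a point): Loose bar lamp: cylinder 180 long, 44 diameter, 0.22 to 0.45 kg, lying on the mat; point = its centre and centre of mass. z axis: its long axis, towards the window end (away from the robot at the start). x axis: out through the middle of the white window, so x up = window up. Starts turned 57 to 180 deg away from up, either way. Rolling turns it 1 rad per 22 mm; it stays where left.
- lamp_window (a point): Middle of the lamp's flush white window (70 long, 22 wide), on its surface, 50 mm from the lamp's centre towards +z, in the black half. Same axes as lamp_center.
- lamp_grip (a point): Point on the lamp's axis in the middle of its grey metal half, 55 mm from the lamp's centre towards -z: where to grip (44 mm across). A red index line runs along this half, in line with the window. Same axes as lamp_center. A fingertip pressed lightly on top of the lamp and moved sideways rolls it without slip by half the fingertip's travel.
- mat_center (a point): Fixed low platform topped with a blue mat, 290 mm across (the way the lamp rolls), 240 mm front to back, its upper face 53 mm above the table (height 0). Point: centre of that face. x axis up; z axis to the back, away from the robot (the lamp lies along it); y axis to the right. Rolled the shorter way round to window-up, the lamp stays on the mat.
- cradle_seat (a point): Fixed test station; point = where the lamp's centre lies when seated in the two orange vee blocks, 120 mm above the table. x: along the cradle, away from the robot (the seated lamp's axis); y left; z up. Vees 18 mm thick, at x = -25 and +60 mm, sides sloping 30 deg, mouth 34 mm wide, tips 16 mm below the seated lamp's axis. Base plate x -60 to 180, y -65 to 65, 12 mm thick.
- port (a point): Centre of the port, the lower face of a black collar (64 diameter) under the station's green sphere: 45 mm beyond cradle_seat along x and 52 mm above it, so 30 mm above the seated lamp. The sphere (180 diameter, upright rim 196) is centred 100 mm above this point; its column is 115 mm beyond. The lamp comes in from the front or sideways, gripper leaning back. Axes as cradle_seat.
- spool: Bystander: green flanged adapter spool, 60 dia x 46 tall, standing. Origin at the centre of its underside.
- handset: Bystander: white hand meter, 110 x 46 x 20, lying flat. Origin at the centre of its underside.
- mug: Bystander: white mug, 80 dia x 90 tall. Origin at the centre of its underside.
- screwdriver: Bystander: screwdriver lying flat, handle to its -x.
- tape: Bystander: yellow tape roll, 80 dia x 24 tall, lying flat. Origin at the centre of its underside.
- cleaner: Bystander: blue bottle, 56 dia x 150 tall. Origin at the centre of its underside.
- partsbox: Bystander: grey open parts box, 100 x 70 x 35. Origin at the centre of its underside.
Not all that is in view belongs to the job. Leave any purple or turquoise look-alike of the part that bears lamp_center alone.

How it is judged (in metres and radians):
On the way:
1. The lamp, rolled along, lies on the mat with its window facing up, within 15 degrees (angle between lamp_center's own x axis and vertical below 0.262 rad and distance of lamp_center from where it was at the start of the episode above 0.012 m and linear speed of lamp below 0.02 m/s and height (world z) of lamp_center between 0.071 and 0.081 m), for 0.3 s.
At the end, for the whole second after the job is handed in: The lamp lies still in both vee blocks, its centre within 20 mm along the cradle of the seat point and within 5 mm across and 4 mm in height, its axis within 4.5 degrees of the cradle's, the window end away from the robot, the window facing up within 17 degrees, and it is let go (angle between lamp_center's own x axis and vertical below 0.3 rad and x of lamp_center in the frame of cradle_seat between -0.02 and 0.02 m and y of lamp_center in the frame of cradle_seat between -0.005 and 0.005 m and z of lamp_center in the frame of cradle_seat between -0.004 and 0.004 m and angle between the z axis of lamp_center and the x axis of cradle_seat, either way round below 0.08 rad and x of lamp_window in the frame of cradle_seat above 0 m and linear speed of lamp below 0.02 m/s); the robot touches nothing.
It fails at once if The lamp is lifted off the mat while its window points more than 29 degrees away from up (height (world z) of lamp_center above 0.092 m and not (angle between lamp_center's own x axis and vertical below 0.5 rad)).
It fails at once if A bystander is moved more than 30 mm (distance of any of spool, handset, mug, screwdriver, tape, cleaner, partsbox from where it was at the start of the episode above 0.03 m).
It also fails if it takes over 72 s, if anything falls off the work surface, if the arm or the gripper's body presses on something with over 40 N, if the wrist force passes 120 N, or if a joint passes its speed limit or range.

## Robot

A 7-joint arm with a two-finger parallel gripper is mounted at the origin on the work surface. World frame = base frame: x ahead of the robot, y to its left, z up, the work surface at z = 0. Lengths are in mm, angles in rad, forces in N, time in s.
With the tool pointing down it reaches from about 400 to 925 mm from the base axis. Payload 5.6 kg.
Tool frame: the origin (TCP) lies on the centre line of the jaws, within the pads' length; the fingertips stand ahead of it and the grasp point (between the pads) lies 5 mm behind it (tips_ahead is the z of the fingertips in the tool frame, in mm); z points along the fingers, y is the line along which they close (so a half turn about z gives the same grasp; the last joint's range is limited). The gripper opens to 85 mm and grips with 20 to 120 N. Pads are 22 mm wide; open, the fingers measure 114 mm over their backs; the gripper's body (76 mm by 85 mm) begins 54 mm behind the grasp point. The pads swing forward as they close: fully open they stand 13 mm farther back than shut.
Start: joints at [1.146, 0.468, -0.012, 1.603, 0.006, 1.071, -0.056], TCP at [242.145, -603.219, 245.29] pointing down, gripper open.
Joint ranges: [-2.53, 2.53], [-0.31, 2.02], [-1.57, 1.55], [0.28, 2.44], [-1.29, 4.43], [0.15, 1.84], [-2.92, 2.92]. Speed limits (rad/s): [2.57, 2.57, 3.14, 3.14, 3.14, 3.14, 3.14].

## Interface

Orientations are given as a rotation vector (axis times angle).
In Python, from rig import * gives the robot as it stands. The module is installed in compiled form; this text tells all that it offers.
- The arm moves only by the shell command python3 -m inch 'ROWS' [FORCE]. ROWS is JSON, a list of rows, each an object of numbers: "dx", "dy", "dz": the shift along the tool's x, y, z as a fraction of full scale; "rx", "ry", "rz": the turn, a rotation vector about the tool's x, y, z as a fraction of full scale; "claw": the closure, from -1 (fully open) to 1 (shut), so that 0 is half open. In form: [{"dx": .., "dy": .., "dz": .., "rx": .., "ry": .., "rz": .., "claw": ..}, ...]. A call has 1 to 20 rows; each row shifts and turns the commanded pose from where the row before left it, along the tool's axes as they then stand; what a row does not reach is not made up. Full scale, the value 1, is 200 mm for a shift and 30 degrees for a turn. A row lasts 1/8 s, in which the tool goes at most 62.5 mm and 10.7 degrees, less where a joint would pass 70% of its speed; a pose out of reach is approached as far as the arm can. A call with a number of a shift or a turn outside -1 to 1 is refused whole. A call with a gripper value outside its range is refused whole. The fingers move at their own pace and stop on an object; FORCE is the grip in N (left out, the last holds). Time passes only in rows, so rows that do not move let the fingers close. It gives the time, the measured TCP pose, the force, the opening and the grip force at its end, in the units of the state.
- sense(): the state, without advancing time (a new reading comes with each control period).
- get_image(name): name is "scene" or "top"; returns the picture (420x560x3 uint8, blue, green, red); there is no depth.
- camera_params(name): a dict with "K" (3x3 intrinsics, pixels), "R" (3x3) and "t" (3): a world point X has camera coordinates R X + t. Camera axes: x right, y down, z forward; pixel columns grow to the right and rows downward; lengths in mm; the calibration is good to about 2 mm. A picture is of the moment at which its call begins. camera_params takes no time and is no camera call.
- job_done(): hands the job in; it is judged then, once.
The state is a dict: "time_s": time; "joint_positions": joint angles; "joint_velocities": joint speeds; "effort": joint torques, N m; "ee_pos": TCP position; "tcp_rot": TCP orientation; "force": force on the tool from outside, world axes, zero at the start; "ft_torque": the same for the moment, N m; "opening": finger opening in mm; "gripper_force": force on a finger pad.
Only numpy, scipy, OpenCV 4.12 (cv2) and the standard library are available. Lean on these libraries where they do the work, as an engineer would, in place of code of your own. Each camera call takes 0.05 s, during which the arm holds its last target. There are 200 camera calls.

## Working session

There is one attempt and no reset: what is moved stays moved. The work goes in short steps, Python scripts to look and compute and a shell command to move; the robot and the scene stay as the last step left them, time stands still between calls to the robot, and variables do not carry over. Pictures are saved under pics/ and viewed, at most 10 in all, crops included, and the job is handed in when it is done.

```bash
mkdir -p pics
python3 - <<'E'
from rig import *
import cv2,numpy as np
for n in("scene","top"):
    cv2.imwrite(f"pics/{n}0.png",get_image(n)); c=camera_params(n); print(n,np.round(c["K"],1).tolist(),np.round(c["R"],3).tolist(),np.round(c["t"],1).tolist())
s=sense(); print({k:np.round(v,3).tolist() for k,v in s.items()}); 
import rig; print([k for k in dir(rig) if 'tip' in k]); print(s.keys())
E
```

```text
scene [[387.1, 0.0, 284.3], [0.0, 387.1, 206.9], [0.0, 0.0, 1.0]] [[0.869, 0.495, 0.008], [0.348, -0.598, -0.722], [-0.353, 0.63, -0.692]] [-462.3, -97.7, 1485.4]
top [[493.9, 0.0, 273.1], [0.0, 493.9, 217.5], [0.0, 0.0, 1.0]] [[0.013, -1.0, 0.001], [-0.998, -0.013, -0.064], [0.064, -0.0, -0.998]] [-6.4, 513.7, 1688.3]
{'time_s': 0.1, 'joint_positions': [1.146, 0.468, -0.012, 1.604, 0.006, 1.071, -0.056], 'joint_velocities': [0.0, -0.001, 0.002, -0.003, -0.001, -0.001, -0.001], 'effort': [0.001, -53.352, 0.022, -25.197, 0.011, 0.004, -0.0], 'ee_pos': [241.943, -602.778, 244.405], 'tcp_rot': [-3.083, -0.596, 0.001], 'force': [0.25, -0.315, -0.005], 'ft_torque': [-0.058, 0.038, 0.053], 'gripper_force': 0.0, 'opening': 85.44}
['tips_ahead']
dict_keys(['time_s', 'joint_positions', 'joint_velocities', 'effort', 'ee_pos', 'tcp_rot', 'force', 'ft_torque', 'gripper_force', 'opening'])
```

View pics/scene0.png

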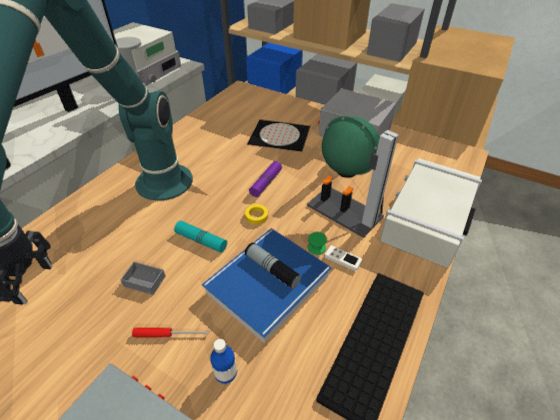

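View pics/top0.png

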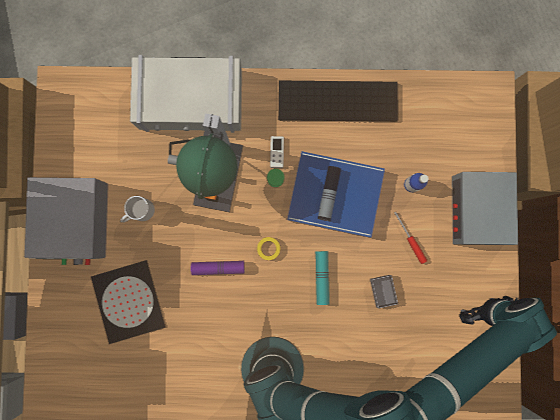

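The pictures show the lamp on the blue mat (top: about (329,193), black end up; scene: about (272,265)). The station sits at left (sphere at (207,166) in top, orange vees at (326,185) and (346,193) in scene). I'll zoom in on both.

```bash
cat > h.py <<'E'
from rig import *
import cv2,numpy as np
from scipy.spatial.transform import Rotation as Rn
def ray(n,u,v,z):
    c=camera_params(n);K,R,t=[np.array(c[k],float) for k in("K","R","t")]
    o=-R.T@t; d=R.T@np.linalg.solve(K,[u,v,1.]); return o+d*(z-o[2])/d[2]
def proj(n,X):
    c=camera_params(n);K,R,t=[np.array(c[k],float) for k in("K","R","t")]
    p=K@(R@np.array(X,float)+t); return p[:2]/p[2]
def crop(im,x,y,w,h,s): return cv2.resize(im[y:y+h,x:x+w],None,fx=s,fy=s,interpolation=cv2.INTER_CUBIC)
E
python3 - <<'E'
from h import *
a=cv2.imread("pics/scene0.png");b=cv2.imread("pics/top0.png")
A=np.hstack([crop(a,235,225,80,60,5),crop(b,290,150,80,60,5)]);B=np.hstack([crop(a,300,170,80,60,5),crop(b,180,160,80,60,5)])
cv2.imwrite("pics/crop0.png",np.vstack([A,B]))
h=cv2.cvtColor(b,cv2.COLOR_BGR2HSV)
m=cv2.inRange(h,(105,120,50),(125,255,255)); m[:,:280]=0;m[:,395:]=0
m=cv2.morphologyEx(m,cv2.MORPH_CLOSE,np.ones((25,25)))
c=max(cv2.findContours(m,0,2)[0],key=cv2.contourArea);r=cv2.minAreaRect(c);p=cv2.boxPoints(r)
W=np.array([ray("top",*q,53) for q in p]);print("mat",W.round(),W.mean(0).round(1))
for n,i in(("top",b),("scene",a)):
    h=cv2.cvtColor(i,cv2.COLOR_BGR2HSV);m=cv2.inRange(h,(5,180,150),(16,255,255))
    k,l,s,ce=cv2.connectedComponentsWithStats(m)
    for j in range(1,k):
        if s[j,4]>8: print(n,s[j],ce[j].round(1))
E
```

```text
mat [[ 506.  -47.   53.]
 [ 739.  -93.   53.]
 [ 684. -375.   53.]
 [ 451. -327.   53.]] [ 594.8 -210.8   53. ]
top [205 196  11   3  21] [210.9 197. ]
scene [322 176  10   8  46] [327.  179.7]
scene [343 186  10   9  50] [347.6 190.3]
```

View pics/crop0.png

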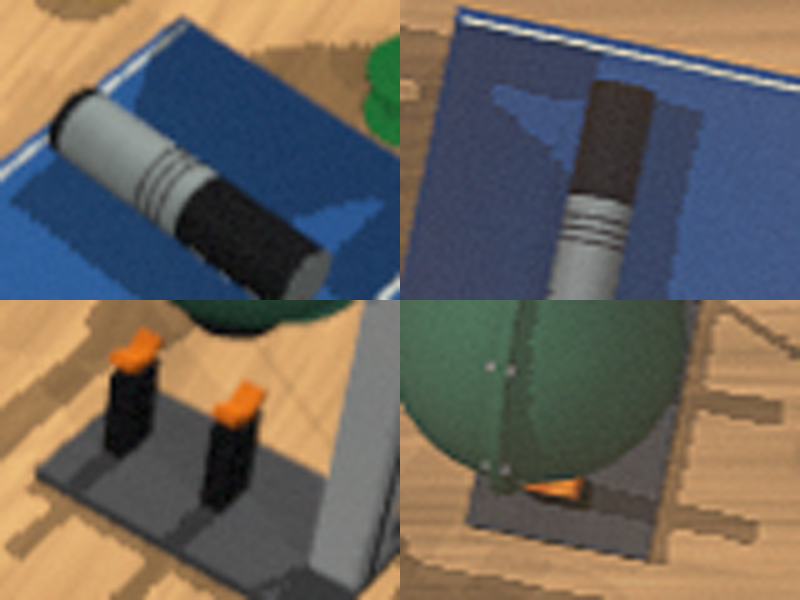

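Run:
```python
from h import *
a=cv2.imread("pics/scene0.png");b=cv2.imread("pics/top0.png")
FL=ray("top",193.6,204.4-160+160-0.0,12);FR=ray("top",231,212,12);BR=ray("top",242.4,160,12)
print("plate",FL,FR,BR,np.linalg.norm(FL-FR)); d=(FL-FR)/np.linalg.norm(FL-FR);e=(BR-FR)/np.linalg.norm(BR-FR)
print("ang",np.degrees(np.arctan2(-d[0],d[1])),np.degrees(np.arctan2(e[1],e[0])))
print("scene FR",ray("scene",307.6,204.4,12))
V1=ray("scene",327,179.7,98);V2=ray("scene",347.6,190.3,98);print("vees",V1,V2,np.degrees(np.arctan2(*(V2-V1)[1::-1])),np.linalg.norm(V2-V1)); print("top vee1",ray("top",210.9,197,98))
# lamp
W=np.array([[506,-47,53],[739,-93,53],[684,-375,53],[451,-327,53.]])
for n,i in(("top",b),("scene",a)):
    h=cv2.cvtColor(i,cv2.COLOR_BGR2HSV); P=np.array([proj(n,w) for w in W]).astype(int)
    r=np.zeros(h.shape[:2],np.uint8);cv2.fillConvexPoly(r,P,255);r=cv2.erode(r,np.ones((9,9)))
    m=cv2.bitwise_and(r,255-cv2.inRange(h,(100,110,30),(130,255,255)))
    c=max(cv2.findContours(m,0,2)[0],key=cv2.contourArea);R=cv2.minAreaRect(c);p=cv2.boxPoints(R)
    print(n,R,cv2.contourArea(c)); M=[(p[k]+p[(k+1)%4])/2 for k in range(4)]
    print([ray(n,*q,75).round(1) for q in M])
    mm=m>0; 
    print("bright/dark",h[mm][:,2].min(),h[mm][:,2].max())
for s in("spool",): pass
print(tips_ahead if not callable(tips_ahead) else tips_ahead())
```

```text
plate [556.10929019 276.18901023  12.        ] [531.33429502 146.10646035  12.        ] [713.60860045 109.64140519  12.        ] 132.4208071509531
ang -10.783178580455267 -11.313013582992332
scene FR [541.32546104 151.92203692  12.        ]
vees [580.37654261 214.26181672  98.        ] [664.43897799 198.61272348  98.        ] -10.54548840593893 85.50664980759665
top vee1 [573.64994601 205.85828242  98.        ]
top ((321.7884826660156, 190.5576934814453), (48.4406852722168, 60.79600143432617), 11.309932708740234) 2586.0
[array([617.4, -82. ,  75. ]), array([ 703.3, -181. ,   75. ]), array([ 587.4, -241.1,   75. ]), array([ 502.3, -142.4,   75. ])]
bright/dark 39 151
scene ((274.0973205566406, 266.1162109375), (58.08195495605469, 16.101200103759766), 36.02737045288086) 810.5
[array([ 511. , -165.7,   75. ]), array([ 603.5, -158.1,   75. ]), array([ 689.4, -203.1,   75. ]), array([ 603.8, -211.4,   75. ])]
bright/dark 11 162
14.0
```

```bash
cat >> h.py <<'E'
def frame(head,tilt,flip=False):
    "tool: x along heading (deg), z down; tilt (deg) leans the gripper back towards the robot (z gains heading)"
    R=Rn.from_euler('z',head,degrees=True)*Rn.from_euler('x',180,degrees=True)
    R=R*Rn.from_euler('y',tilt,degrees=True)
    return R*Rn.from_euler('z',180,degrees=True) if flip else R
def togo(p,R):
    "full-scale fractions in tool axes: shift, turn (shift first, then turn)"
    s=sense();C=Rn.from_rotvec(s["tcp_rot"])
    print("pos",np.round(s["ee_pos"],1),"F",np.round(s["force"],1),"open",round(s["opening"],1),"t",s["time_s"])
    print("shift",np.round(C.inv().apply(np.array(p)-s["ee_pos"])/200,4),"turn",np.round((C.inv()*R).as_rotvec(degrees=True)/30,4))
E
python3 - <<'E'
from h import *
C=Rn.from_rotvec(sense()["tcp_rot"]);print(C.as_matrix().round(2))
print("lamp top",ray("top",334.6,167,75),ray("top",325,219,75)); print("right tip",ray("top",217,197.5,104))
for t in (0,45): print(frame(-11.3,t).as_matrix().round(2))
for f in(0,1): togo([600,-184,200],frame(-11.3,0,f))
E
```

```text
[[ 0.93  0.37 -0.  ]
 [ 0.37 -0.93  0.  ]
 [-0.   -0.   -1.  ]]
lamp top [ 682.41619187 -204.0945087    75.        ] [ 507.21274738 -172.90033505   75.        ]
right tip [571.62789461 185.04591169 104.        ]
[[ 0.98 -0.2  -0.  ]
 [-0.2  -0.98 -0.  ]
 [ 0.    0.   -1.  ]]
[[ 0.69 -0.2   0.69]
 [-0.14 -0.98 -0.14]
 [ 0.71  0.   -0.71]]
pos [ 241.9 -602.8  244.4] F [ 0.3 -0.3 -0. ] open 85.4 t 0.1
shift [ 2.4415 -1.2759  0.2238] turn [-3.0000e-03  1.1000e-03  1.1057e+00]
pos [ 241.9 -602.8  244.4] F [ 0.3 -0.3 -0. ] open 85.4 t 0.1
shift [ 2.4415 -1.2759  0.2238] turn [-1.5000e-03 -3.9000e-03 -4.8943e+00]
```

```bash
python3 -m inch '[{"dx":0.271,"dy":-0.142,"dz":0.02,"claw":1},{"dx":0.271,"dy":-0.142,"dz":0.02,"claw":1},{"dx":0.271,"dy":-0.142,"dz":0.02,"claw":1},{"dx":0.271,"dy":-0.142,"dz":0.02,"claw":1},{"dx":0.271,"dy":-0.142,"dz":0.02,"claw":1},{"dx":0.271,"dy":-0.142,"dz":0.02,"claw":1},{"dx":0.271,"dy":-0.142,"dz":0.02,"claw":1},{"dx":0.271,"dy":-0.142,"dz":0.02,"claw":1},{"dx":0.271,"dy":-0.142,"dz":0.02,"claw":1},{"rz":0.276,"claw":1},{"rz":0.276,"claw":1},{"rz":0.276,"claw":1},{"rz":0.276,"claw":1},{"claw":1},{"claw":1}]' 30
python3 - <<'E'
from h import *
togo([597,-186,130],frame(-11.3,0))
b=cv2.imread("pics/top0.png");a=get_image("scene")
h=cv2.cvtColor(b,cv2.COLOR_BGR2HSV)
A=crop(b,180,185,80,60,5);cv2.imwrite("pics/c1.png",np.hstack([A,crop(a,235,215,80,60,5)]))
E
```

```text
pos [ 241.9 -602.8  244.4] F [ 0.3 -0.3 -0. ] open 85.4 t 0.1
shift [ 2.4239 -1.2716  0.5738] turn [-3.0000e-03  1.1000e-03  1.1057e+00]schema error: expected keys dx, dy, dz, rx, ry, rz, claw
```

View pics/c1.png

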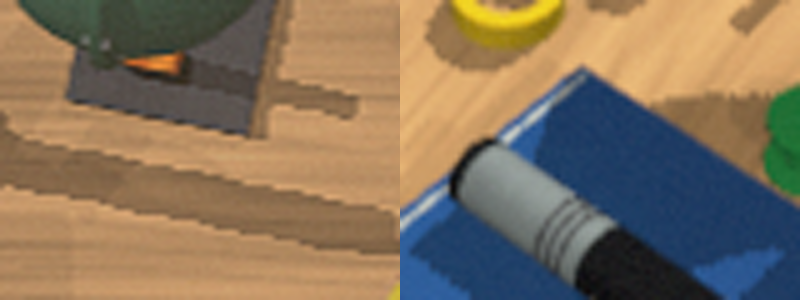

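All seven keys are required. The crop shows the base plate's front corners at top (193.4,205) and (230,212.4) and the front vee's right tip at (217.4,198). No window or red line is visible on the lamp.

```bash
python3 -m inch '[{"dx":0.271,"dy":-0.142,"dz":0.02,"rx":0,"ry":0,"rz":0,"claw":1},{"dx":0.271,"dy":-0.142,"dz":0.02,"rx":0,"ry":0,"rz":0,"claw":1},{"dx":0.271,"dy":-0.142,"dz":0.02,"rx":0,"ry":0,"rz":0,"claw":1},{"dx":0.271,"dy":-0.142,"dz":0.02,"rx":0,"ry":0,"rz":0,"claw":1},{"dx":0.271,"dy":-0.142,"dz":0.02,"rx":0,"ry":0,"rz":0,"claw":1},{"dx":0.271,"dy":-0.142,"dz":0.02,"rx":0,"ry":0,"rz":0,"claw":1},{"dx":0.271,"dy":-0.142,"dz":0.02,"rx":0,"ry":0,"rz":0,"claw":1},{"dx":0.271,"dy":-0.142,"dz":0.02,"rx":0,"ry":0,"rz":0,"claw":1},{"dx":0.271,"dy":-0.142,"dz":0.02,"rx":0,"ry":0,"rz":0,"claw":1},{"dx":0,"dy":0,"dz":0,"rx":0,"ry":0,"rz":0.276,"claw":1},{"dx":0,"dy":0,"dz":0,"rx":0,"ry":0,"rz":0.276,"claw":1},{"dx":0,"dy":0,"dz":0,"rx":0,"ry":0,"rz":0.276,"claw":1},{"dx":0,"dy":0,"dz":0,"rx":0,"ry":0,"rz":0.276,"claw":1},{"dx":0,"dy":0,"dz":0,"rx":0,"ry":0,"rz":0,"claw":1}]' 30
python3 - <<'E'
from h import *
togo([597,-186,130],frame(-11.3,0))
for q in [(331,177),(323,180.5),(351.6,187),(344,190)]: print(ray("scene",*q,104).round(1))
print("tipR top",ray("top",217.4,198,104).round(1),ray("top",193.4,205,12).round(1),ray("top",230,212.4,12).round(1))
E
```

```text
time_s: 1.9
ee_pos: [599.5, -184.1, 208.9]
tcp_rot: [3.126, -0.305, -0.001]
force: [0.2, -0.9, -0.2]
opening: -0.4
gripper_force: 0.0
pos [ 599.5 -184.1  208.9] F [ 0.2 -0.9 -0.2] open -0.4 t 1.9
shift [-0.0101  0.0114  0.3947] turn [0.0006 0.0012 0.0051]
[588.8 227.8 104. ]
[572.9 196.6 104. ]
[671.6 214.5 104. ]
[655.4 187.2 104. ]
tipR top [570.  183.7 104. ] [554.  276.8  12. ] [529.9 149.5  12. ]
```

```bash
python3 -m inch '[{"dx":-0.01,"dy":0.011,"dz":0.22,"rx":0,"ry":0,"rz":0,"claw":1},{"dx":0,"dy":0,"dz":0.2,"rx":0,"ry":0,"rz":0,"claw":1},{"dx":0,"dy":0,"dz":0.03,"rx":0,"ry":0,"rz":0,"claw":1},{"dx":0,"dy":0,"dz":0.01,"rx":0,"ry":0,"rz":0,"claw":1},{"dx":0,"dy":0,"dz":0,"rx":0,"ry":0,"rz":0,"claw":1}]'; python3 -m inch '[{"dx":0,"dy":0,"dz":0.01,"rx":0,"ry":0,"rz":0,"claw":1},{"dx":0,"dy":0,"dz":0.0,"rx":0,"ry":0,"rz":0,"claw":1}]';python3 -m inch '[{"dx":0,"dy":0,"dz":0.01,"rx":0,"ry":0,"rz":0,"claw":1},{"dx":0,"dy":0,"dz":0.0,"rx":0,"ry":0,"rz":0,"claw":1}]'
```

```text
time_s: 2.52
ee_pos: [598.3, -186.4, 118.9]
tcp_rot: [3.126, -0.307, 0.004]
force: [-0.5, -0.5, -0.5]
opening: -0.5
gripper_force: 0.0
time_s: 2.78
ee_pos: [597.5, -186.2, 115.9]
tcp_rot: [3.126, -0.308, 0.002]
force: [0.5, 0.2, 0.3]
opening: 0.1
gripper_force: 0.0
time_s: 3.02
ee_pos: [597.1, -186.0, 113.2]
tcp_rot: [3.126, -0.308, -0.0]
force: [-0.3, -1.0, 0.3]
opening: 0.4
gripper_force: 0.0
```

```bash
python3 -m inch '[{"dx":0,"dy":0,"dz":0.01,"rx":0,"ry":0,"rz":0,"claw":1},{"dx":0,"dy":0,"dz":0.0,"rx":0,"ry":0,"rz":0,"claw":1}]';python3 -m inch '[{"dx":0,"dy":0,"dz":0.008,"rx":0,"ry":0,"rz":0,"claw":1},{"dx":0,"dy":0,"dz":0.0,"rx":0,"ry":0,"rz":0,"claw":1}]'
```

```text
time_s: 3.28
ee_pos: [597.2, -186.1, 111.2]
tcp_rot: [3.126, -0.308, -0.0]
force: [1.3, 0.3, -0.2]
opening: -0.3
gripper_force: 0.0
time_s: 3.52
ee_pos: [597.3, -186.2, 111.0]
tcp_rot: [3.126, -0.308, 0.0]
force: [-4.0, 0.3, 9.1]
opening: 0.3
gripper_force: 4.6
```

Contact at about 9 N. Now I roll right (tool +y).

```bash
python3 -m inch '[{"dx":0,"dy":0.03,"dz":0,"rx":0,"ry":0,"rz":0,"claw":1},{"dx":0,"dy":0.04,"dz":0,"rx":0,"ry":0,"rz":0,"claw":1},{"dx":0,"dy":0.04,"dz":0,"rx":0,"ry":0,"rz":0,"claw":1},{"dx":0,"dy":0.04,"dz":0,"rx":0,"ry":0,"rz":0,"claw":1},{"dx":0,"dy":0.04,"dz":0,"rx":0,"ry":0,"rz":0,"claw":1},{"dx":0,"dy":0.04,"dz":0,"rx":0,"ry":0,"rz":0,"claw":1},{"dx":0,"dy":0.04,"dz":0,"rx":0,"ry":0,"rz":0,"claw":1},{"dx":0,"dy":0.03,"dz":0,"rx":0,"ry":0,"rz":0,"claw":1},{"dx":0,"dy":0.0,"dz":0,"rx":0,"ry":0,"rz":0,"claw":1}]'
python3 - <<'E'
from h import *
a=get_image("scene");b=get_image("top")
cv2.imwrite("pics/c2.png",np.vstack([np.hstack([crop(a,235,225,80,60,5),crop(b,290,150,80,60,5)]),np.hstack([crop(a,300,150,80,60,5),crop(b,290,180,80,60,5)])]))
E
```

```text
time_s: 4.65
ee_pos: [585.3, -245.6, 109.6]
tcp_rot: [3.126, -0.309, -0.0]
force: [-0.8, -0.0, -0.1]
opening: 0.3
gripper_force: 0.0
```

View pics/c2.png

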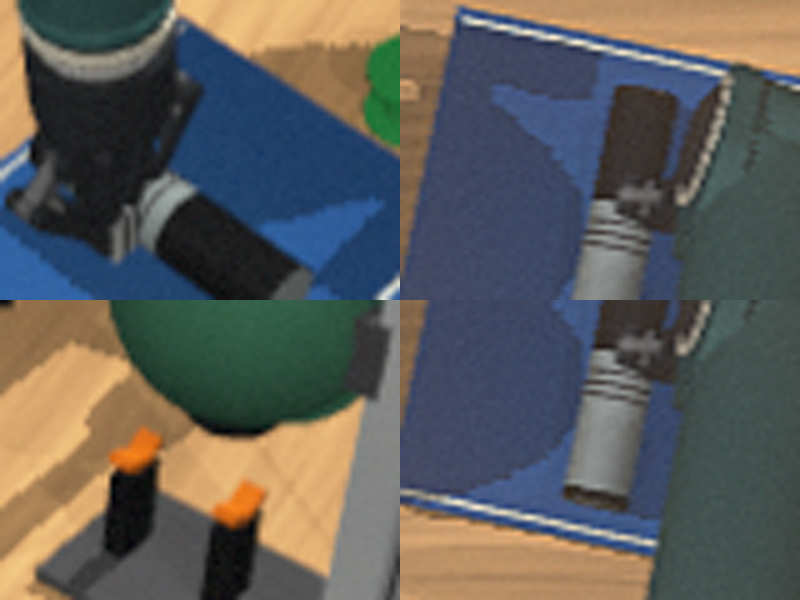

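The finger walked off the lamp's right side after the lamp had rolled about 14 mm (its end went from crop x 623 to 645). No window is in view yet, so the strokes have to be shorter, starting on the left edge.

```bash
python3 -m inch '[{"dx":0,"dy":0,"dz":-0.08,"rx":0,"ry":0,"rz":0,"claw":1},{"dx":0,"dy":-0.14,"dz":0,"rx":0,"ry":0,"rz":0,"claw":1},{"dx":0,"dy":-0.139,"dz":0,"rx":0,"ry":0,"rz":0,"claw":1},{"dx":0,"dy":0,"dz":0,"rx":0,"ry":0,"rz":0,"claw":1},{"dx":0,"dy":0,"dz":0.06,"rx":0,"ry":0,"rz":0,"claw":1},{"dx":0,"dy":0,"dz":0.01,"rx":0,"ry":0,"rz":0,"claw":1},{"dx":0,"dy":0,"dz":0.01,"rx":0,"ry":0,"rz":0,"claw":1},{"dx":0,"dy":0,"dz":0,"rx":0,"ry":0,"rz":0,"claw":1}]'; python3 -m inch '[{"dx":0,"dy":0.03,"dz":0,"rx":0,"ry":0,"rz":0,"claw":1},{"dx":0,"dy":0.03,"dz":0,"rx":0,"ry":0,"rz":0,"claw":1},{"dx":0,"dy":0.03,"dz":0,"rx":0,"ry":0,"rz":0,"claw":1},{"dx":0,"dy":0.03,"dz":0,"rx":0,"ry":0,"rz":0,"claw":1},{"dx":0,"dy":0.03,"dz":0,"rx":0,"ry":0,"rz":0,"claw":1},{"dx":0,"dy":0.03,"dz":0,"rx":0,"ry":0,"rz":0,"claw":1},{"dx":0,"dy":0.03,"dz":0,"rx":0,"ry":0,"rz":0,"claw":1},{"dx":0,"dy":0,"dz":0,"rx":0,"ry":0,"rz":0,"claw":1}]'; python3 -m inch '[{"dx":0,"dy":0,"dz":-0.1,"rx":0,"ry":0,"rz":0,"claw":1},{"dx":-0.3,"dy":0,"dz":-0.1,"rx":0,"ry":0,"rz":0,"claw":1},{"dx":-0.3,"dy":0,"dz":0,"rx":0,"ry":0,"rz":0,"claw":1},{"dx":0,"dy":0,"dz":0,"rx":0,"ry":0,"rz":0,"claw":1}]';python3 - <<'E'
from h import *
a=get_image("scene");b=get_image("top")
cv2.imwrite("pics/c3.png",np.vstack([np.hstack([crop(a,235,225,80,60,5),crop(b,290,150,80,60,5)]),np.hstack([crop(a,300,150,80,60,5),crop(b,290,180,80,60,5)])]))
E
```

```text
time_s: 5.75
ee_pos: [595.5, -191.1, 110.7]
tcp_rot: [3.126, -0.31, -0.003]
force: [-5.0, 2.0, 9.8]
opening: 0.0
gripper_force: 5.0
time_s: 6.75
ee_pos: [587.2, -233.4, 109.9]
tcp_rot: [3.125, -0.312, -0.002]
force: [-3.6, -0.8, 7.6]
opening: -0.0
gripper_force: 3.6
time_s: 7.25
ee_pos: [466.6, -207.1, 149.7]
tcp_rot: [-3.126, 0.31, 0.006]
force: [0.9, -0.2, -0.2]
opening: -0.1
gripper_force: 0.0
```

View pics/c3.png

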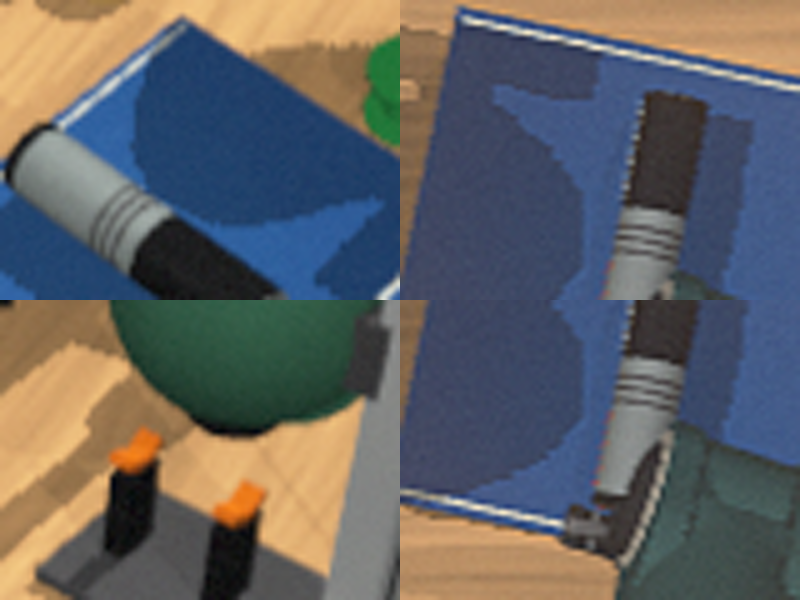

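The top view shows white and red slivers on the lamp's left edge, with the red line at about crop (608,270), so the window is roughly 80° to the left. I continue rolling right.

Run:
```python
from h import *
togo([590,-212.5,129.5],frame(-11.3,0))
```

```text
pos [ 472.2 -208.3  150.8] F [1.2 0.4 0.6] open 0.2 t 7.35
shift [ 0.5814 -0.0942  0.108 ] turn [ 0.0006 -0.0057  0.0017]
```

```bash
python3 -m inch '[{"dx":0.29,"dy":-0.047,"dz":0,"rx":0,"ry":0,"rz":0,"claw":1},{"dx":0.29,"dy":-0.047,"dz":0,"rx":0,"ry":0,"rz":0,"claw":1},{"dx":0,"dy":0,"dz":0.1,"rx":0,"ry":0,"rz":0,"claw":1},{"dx":0,"dy":0,"dz":0.05,"rx":0,"ry":0,"rz":0,"claw":1},{"dx":0,"dy":0,"dz":0,"rx":0,"ry":0,"rz":0,"claw":1}]';python3 - <<'E'
from h import *
togo([590,-212.5,109.4],frame(-11.3,0))
E
```

```text
time_s: 7.98
ee_pos: [587.3, -212.3, 118.2]
tcp_rot: [-3.126, 0.309, 0.005]
force: [-0.5, -0.8, -0.1]
opening: -0.1
gripper_force: 0.0
pos [ 587.3 -212.3  118.2] F [-0.5 -0.8 -0.1] open -0.1 t 7.975
shift [ 0.0134 -0.0017  0.0438] turn [-0.0001  0.0056  0.0008]
```

```bash
python3 -m inch '[{"dx":0.0,"dy":0,"dz":0.03,"rx":0,"ry":0,"rz":0,"claw":1},{"dx":0,"dy":0,"dz":0.014,"rx":0,"ry":0,"rz":0,"claw":1},{"dx":0,"dy":0,"dz":0,"rx":0,"ry":0,"rz":0,"claw":1}]'; python3 -m inch '[{"dx":0,"dy":0.03,"dz":0,"rx":0,"ry":0,"rz":0,"claw":1},{"dx":0,"dy":0.03,"dz":0,"rx":0,"ry":0,"rz":0,"claw":1},{"dx":0,"dy":0.03,"dz":0,"rx":0,"ry":0,"rz":0,"claw":1},{"dx":0,"dy":0.03,"dz":0,"rx":0,"ry":0,"rz":0,"claw":1},{"dx":0,"dy":0.03,"dz":0,"rx":0,"ry":0,"rz":0,"claw":1},{"dx":0,"dy":0.03,"dz":0,"rx":0,"ry":0,"rz":0,"claw":1},{"dx":0,"dy":0.03,"dz":0,"rx":0,"ry":0,"rz":0,"claw":1},{"dx":0,"dy":0,"dz":0,"rx":0,"ry":0,"rz":0,"claw":1}]'; python3 -m inch '[{"dx":0,"dy":0,"dz":-0.1,"rx":0,"ry":0,"rz":0,"claw":1},{"dx":-0.3,"dy":0,"dz":-0.1,"rx":0,"ry":0,"rz":0,"claw":1},{"dx":-0.3,"dy":0,"dz":0,"rx":0,"ry":0,"rz":0,"claw":1},{"dx":-0.3,"dy":0,"dz":0,"rx":0,"ry":0,"rz":0,"claw":1},{"dx":0,"dy":0,"dz":0,"rx":0,"ry":0,"rz":0,"claw":1}]';python3 - <<'E'
from h import *
a=get_image("scene");b=get_image("top")
cv2.imwrite("pics/s4.png",a);cv2.imwrite("pics/t4.png",b)
cv2.imwrite("pics/c4.png",np.hstack([crop(a,220,225,80,75,5),crop(b,300,160,80,75,5)]))
E
```

```text
time_s: 8.35
ee_pos: [588.6, -212.5, 111.1]
tcp_rot: [3.126, -0.308, 0.001]
force: [0.0, -0.3, 0.9]
opening: 0.1
gripper_force: 0.4
time_s: 9.35
ee_pos: [580.2, -254.2, 110.2]
tcp_rot: [3.126, -0.309, -0.0]
force: [-0.1, -0.4, -0.8]
opening: 0.2
gripper_force: 0.0
time_s: 9.98
ee_pos: [400.2, -217.5, 151.1]
tcp_rot: [-3.126, 0.31, 0.004]
force: [0.6, -0.2, 0.5]
opening: 0.2
gripper_force: 0.0
```

View pics/c4.png

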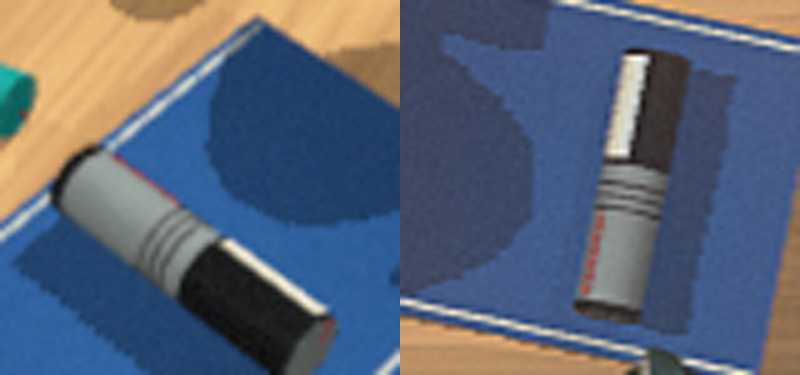

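The view shows the lamp with the white window at crop (627,105) and the red line at (593,250), both left of the axis. I measure the angle from them.

```bash
cat >> h.py <<'E'
def lamp(b,hint):
    "top picture: lamp axis ends and window roll angle (deg, + = left of up); hint = window-ish centre box (x0,y0,x1,y1)"
    x0,y0,x1,y1=hint; h=cv2.cvtColor(b,cv2.COLOR_BGR2HSV)
    roi=np.zeros(h.shape[:2],np.uint8);roi[y0:y1,x0:x1]=255
    m=cv2.bitwise_and(roi,255-cv2.inRange(h,(100,95,20),(130,255,255)))
    m=cv2.morphologyEx(m,cv2.MORPH_OPEN,np.ones((5,5)))
    c=max(cv2.findContours(m,0,2)[0],key=cv2.contourArea);R=cv2.minAreaRect(c);p=cv2.boxPoints(R)
    M=sorted([(p[k]+p[(k+1)%4])/2 for k in range(4)],key=lambda q:q[1]);f,n=M[0],M[3]
    F,N=ray("top",*f,75),ray("top",*n,75);print("rect",R,"far",F.round(1),"near",N.round(1),"mid",((F+N)/2).round(1),"head",np.degrees(np.arctan2(*(F-N)[1::-1])).round(1),"len",np.linalg.norm(F-N).round(1))
    mm=cv2.morphologyEx(m,cv2.MORPH_CLOSE,np.ones((5,5)))
    wh=cv2.bitwise_and(roi,cv2.inRange(h,(0,0,165),(180,70,255)));rd=cv2.bitwise_and(roi,cv2.inRange(h,(0,90,60),(8,255,255))|cv2.inRange(h,(170,90,60),(180,255,255)))
    mid=(F+N)/2;mid[2]=75
    cp=camera_params("top");o=-np.array(cp["R"]).T@np.array(cp["t"]); u=(F-N)/np.linalg.norm(F-N); l=np.array([-u[1],u[0],0]);v=o-mid
    al=np.degrees(np.arctan2(v@l,v[2])) # camera direction left of up
    a=np.array([f-n])[0];a/=np.linalg.norm(a);s=np.array([a[1],-a[0]])  # image left
    r=min(R[1])/2
    for k,q in(("white",wh),("red",rd)):
        ys,xs=np.nonzero(q)
        if len(xs)==0: print(k,"none");continue
        d=(np.c_[xs,ys]-(f+n)/2)@s
        print(k,len(xs),"offset px mean",d.mean().round(2),"range",np.percentile(d,[5,95]).round(2),"r",round(r,2),"angle",(np.degrees(np.arcsin(np.clip(d.mean()/r,-1,1)))+al).round(1))
E
python3 - <<'E'
from h import *
lamp(cv2.imread("pics/t4.png"),(328,164,368,226)); togo([590,-230,129.5],frame(-11.3,0))
E
```

```text
rect ((346.076904296875, 196.61538696289062), (14.512594223022461, 54.91251754760742), 11.309932708740234) far [ 674.  -260.7   75. ] near [ 492.7 -225.3   75. ] mid [ 583.4 -243.    75. ] head -11.1 len 184.7
white 99 offset px mean 2.36 range [-10.69   6.08] r 7.26 angle 26.1
red 18 offset px mean 4.85 range [4.26 5.88] r 7.26 angle 49.0
pos [ 405.7 -218.8  152. ] F [ 0.8  0.4 -0.7] open -0.0 t 10.075
shift [ 0.9143 -0.1246  0.1154] turn [ 0.0015 -0.0065  0.0021]
```

Red gives 49°, so about 19 mm more roll, which is 38 mm of finger travel.

```bash
python3 -m inch '[{"dx":0.3,"dy":-0.037,"dz":0,"rx":0,"ry":0,"rz":0,"claw":1},{"dx":0.3,"dy":-0.037,"dz":0,"rx":0,"ry":0,"rz":0,"claw":1},{"dx":0.28,"dy":-0.036,"dz":0.05,"rx":0,"ry":0,"rz":0,"claw":1},{"dx":0,"dy":0,"dz":0.07,"rx":0,"ry":0,"rz":0,"claw":1},{"dx":0,"dy":0,"dz":0.04,"rx":0,"ry":0,"rz":0,"claw":1},{"dx":0,"dy":0,"dz":0,"rx":0,"ry":0,"rz":0,"claw":1},{"dx":0,"dy":0,"dz":0,"rx":0,"ry":0,"rz":0,"claw":1}]';python3 - <<'E'
from h import *
togo([585.4,-233.2,108.8],frame(-11.3,0))
E
```

```text
time_s: 10.95
ee_pos: [581.2, -231.7, 119.2]
tcp_rot: [3.126, -0.309, 0.001]
force: [-0.0, -0.3, 0.2]
opening: 0.0
gripper_force: 0.0
pos [ 581.2 -231.7  119.2] F [-0.  -0.3  0.2] open 0.0 t 10.95
shift [0.0218 0.0031 0.0519] turn [ 0.0006 -0.0015  0.0002]
```

```bash
python3 -m inch '[{"dx":0.02,"dy":0.003,"dz":0.03,"rx":0,"ry":0,"rz":0,"claw":1},{"dx":0,"dy":0,"dz":0.012,"rx":0,"ry":0,"rz":0,"claw":1},{"dx":0,"dy":0,"dz":0.008,"rx":0,"ry":0,"rz":0,"claw":1},{"dx":0,"dy":0,"dz":0,"rx":0,"ry":0,"rz":0,"claw":1}]'; python3 -m inch '[{"dx":0,"dy":0.03,"dz":0,"rx":0,"ry":0,"rz":0,"claw":1},{"dx":0,"dy":0.03,"dz":0,"rx":0,"ry":0,"rz":0,"claw":1},{"dx":0,"dy":0.03,"dz":0,"rx":0,"ry":0,"rz":0,"claw":1},{"dx":0,"dy":0.03,"dz":0,"rx":0,"ry":0,"rz":0,"claw":1},{"dx":0,"dy":0.03,"dz":0,"rx":0,"ry":0,"rz":0,"claw":1},{"dx":0,"dy":0.03,"dz":0,"rx":0,"ry":0,"rz":0,"claw":1},{"dx":0,"dy":0.012,"dz":0,"rx":0,"ry":0,"rz":0,"claw":1},{"dx":0,"dy":0,"dz":0,"rx":0,"ry":0,"rz":0,"claw":1},{"dx":0,"dy":0,"dz":0,"rx":0,"ry":0,"rz":0,"claw":1}]'; python3 -m inch '[{"dx":0,"dy":0,"dz":-0.1,"rx":0,"ry":0,"rz":0,"claw":1},{"dx":-0.3,"dy":0,"dz":-0.1,"rx":0,"ry":0,"rz":0,"claw":-1},{"dx":-0.3,"dy":0,"dz":0,"rx":0,"ry":0,"rz":0,"claw":-1},{"dx":-0.3,"dy":0,"dz":0,"rx":0,"ry":0,"rz":0,"claw":-1},{"dx":0,"dy":0,"dz":0,"rx":0,"ry":0,"rz":0,"claw":-1}]';python3 - <<'E'
from h import *
a=get_image("scene");b=get_image("top")
cv2.imwrite("pics/s5.png",a);cv2.imwrite("pics/t5.png",b)
cv2.imwrite("pics/c5.png",np.hstack([crop(a,205,225,80,75,5),crop(b,305,160,80,75,5)]))
lamp(b,(333,164,376,222)); togo([585.4,-233.2,108.8],frame(-11.3,0))
E
```

```text
time_s: 11.45
ee_pos: [585.9, -232.9, 110.6]
tcp_rot: [3.126, -0.308, 0.002]
force: [-5.0, 1.1, 12.4]
opening: 0.2
gripper_force: 6.5
time_s: 12.58
ee_pos: [578.2, -271.6, 110.1]
tcp_rot: [3.125, -0.309, 0.003]
force: [-1.9, -1.1, 9.0]
opening: -0.2
gripper_force: 4.4
time_s: 13.2
ee_pos: [397.2, -234.4, 148.5]
tcp_rot: [-3.125, 0.311, 0.006]
force: [0.9, -0.4, -0.2]
opening: 72.1
gripper_force: 0.0
rect ((352.0557556152344, 196.53245544433594), (14.032052993774414, 52.41624450683594), 11.768288612365723) far [ 670.3 -280.6   75. ] near [ 497.5 -245.3   75. ] mid [ 583.9 -263.    75. ] head -11.6 len 176.4
white 150 offset px mean -1.22 range [-10.12   2.53] r 7.02 angle -2.3
red 22 offset px mean -0.57 range [-1.14  0.04] r 7.02 angle 3.1
pos [ 402.7 -235.7  149.4] F [ 0.7 -0.3 -0.1] open 84.5 t 13.3
shift [ 0.8928 -0.1908  0.2053] turn [ 0.0013 -0.005   0.0012]
```

View pics/c5.png

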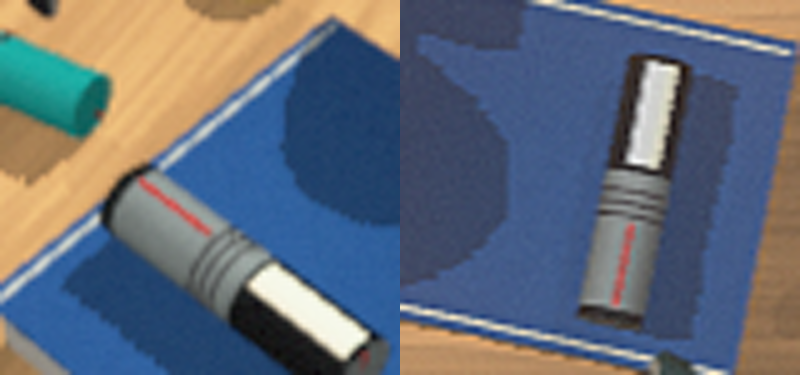

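The window is now up, within about 3° (window at crop (652,112), red line at (622,265)). Next I locate the red line and station in both views at their known heights, for the grasp.

Run:
```python
from h import *
for n,box in(("top",(333,164,376,230)),("scene",(205,225,285,300))):
    b=cv2.imread(f"pics/{n[0]}5.png");h=cv2.cvtColor(b,cv2.COLOR_BGR2HSV);x0,y0,x1,y1=box
    roi=np.zeros(h.shape[:2],np.uint8);roi[y0:y1,x0:x1]=255
    for k,q in(("white",cv2.inRange(h,(0,0,165),(180,70,255))),("red",cv2.inRange(h,(0,110,80),(8,255,255))|cv2.inRange(h,(170,110,80),(180,255,255)))):
        q=cv2.bitwise_and(q,roi);nn,l,s,c=cv2.connectedComponentsWithStats(q)
        for j in np.argsort(-s[1:,4])[:3]+1: print(n,k,s[j],ray(n,*c[j],97).round(1))
togo([526,-251,160],frame(-11.4,0))
```

```text
top white [351 172  10  22 125] [ 627.8 -269.9   97. ]
top white [357 165  19   5  21] [ 681.1 -306.7   97. ]
top white [333 227   8   2   8] [ 478.3 -208.5   97. ]
top red [348 209   3  12  16] [ 522.1 -249.2   97. ]
top red [350 205   2   3   5] [ 549.1 -254.6   97. ]
scene white [255 278  23  19 171] [ 628.9 -268.4   97. ]
scene white [237 235  28  24  65] [ 516.5 -173.8   97. ]
scene white [205 268  20  17  55] [ 488.9 -308.    97. ]
scene red [233 261  14  11  18] [ 529.6 -247.3   97. ]
scene red [277 295   2   2   2] [ 669. -277.   97.]
pos [ 402.7 -235.7  149.4] F [ 0.7 -0.3 -0.1] open 84.5 t 13.3
shift [ 0.6196 -0.0454 -0.0514] turn [ 0.0013 -0.005   0.0045]
```

```bash
python3 -m inch '[{"dx":0.2,"dy":-0.015,"dz":-0.02,"rx":0,"ry":0,"rz":0,"claw":-1},{"dx":0.2,"dy":-0.015,"dz":-0.02,"rx":0,"ry":0,"rz":0,"claw":-1},{"dx":0.2,"dy":-0.015,"dz":-0.02,"rx":0,"ry":0,"rz":0,"claw":-1},{"dx":0,"dy":0,"dz":0,"rx":0,"ry":0.28,"rz":0,"claw":-1},{"dx":0,"dy":0,"dz":0,"rx":0,"ry":0.28,"rz":0,"claw":-1},{"dx":0,"dy":0,"dz":0,"rx":0,"ry":0.28,"rz":0,"claw":-1},{"dx":0,"dy":0,"dz":0,"rx":0,"ry":0.28,"rz":0,"claw":-1},{"dx":0,"dy":0,"dz":0,"rx":0,"ry":0.28,"rz":0,"claw":-1},{"dx":0,"dy":0,"dz":0,"rx":0,"ry":0,"rz":0,"claw":-1},{"dx":0,"dy":0,"dz":0,"rx":0,"ry":0,"rz":0,"claw":-1}]';python3 - <<'E'
from h import *
togo([523.3,-249,110],frame(-11.4,42)); print(np.round(sense()["joint_positions"],2))
E
```

```text
time_s: 14.55
ee_pos: [527.0, -236.3, 163.2]
tcp_rot: [-3.023, 0.269, -0.801]
force: [0.5, -0.3, 0.2]
opening: 85.7
gripper_force: 0.0
pos [ 527.  -236.3  163.2] F [ 0.5 -0.3  0.2] open 85.7 t 14.55
shift [-0.1358  0.0779  0.225 ] turn [-0.109   0.4198  0.0007]
[ 0.61  0.32 -0.18  2.18 -0.66  0.2  -0.67]
```

Run:
```python
from h import *
for t in (26,28,30):togo([523.3,-249,120],frame(-11.4,t))
```

```text
pos [ 527.  -236.3  163.2] F [ 0.5 -0.3  0.2] open 85.7 t 14.55
shift [-0.1113  0.0756  0.1815] turn [-0.1076 -0.1134  0.0159]
pos [ 527.  -236.3  163.2] F [ 0.5 -0.3  0.2] open 85.7 t 14.55
shift [-0.1113  0.0756  0.1815] turn [-0.1079 -0.0467  0.014 ]
pos [ 527.  -236.3  163.2] F [ 0.5 -0.3  0.2] open 85.7 t 14.55
shift [-0.1113  0.0756  0.1815] turn [-0.1081  0.0199  0.0121]
```

```bash
python3 -m inch '[{"dx":-0.037,"dy":0.025,"dz":0.06,"rx":0,"ry":0,"rz":0,"claw":-1},{"dx":-0.037,"dy":0.025,"dz":0.06,"rx":0,"ry":0,"rz":0,"claw":-1},{"dx":-0.037,"dy":0.025,"dz":0.06,"rx":0,"ry":0,"rz":0,"claw":-1},{"dx":0,"dy":0,"dz":0,"rx":-0.108,"ry":-0.047,"rz":0.014,"claw":-1},{"dx":0,"dy":0,"dz":0,"rx":0,"ry":0,"rz":0,"claw":-1},{"dx":0,"dy":0,"dz":0,"rx":0,"ry":0,"rz":0,"claw":-1}]';python3 - <<'E'
from h import *
togo([523.3,-249,77],frame(-11.4,28)); print(np.round(sense()["joint_positions"],2))
E
```

```text
time_s: 15.3
ee_pos: [522.9, -247.7, 120.2]
tcp_rot: [2.99, -0.295, 0.747]
force: [-0.1, -0.8, -1.0]
opening: 85.2
gripper_force: 0.0
pos [ 522.9 -247.7  120.2] F [-0.1 -0.8 -1. ] open 85.2 t 15.3
shift [-0.0988  0.0062  0.192 ] turn [-0.0053 -0.0009  0.0028]
[ 0.4   0.39  0.05  2.21 -1.1   0.15 -0.26]
```

```bash
python3 -m inch '[{"dx":0,"dy":0,"dz":0,"rx":0,"ry":-0.1,"rz":0,"claw":-1},{"dx":0,"dy":0,"dz":0,"rx":0,"ry":0,"rz":0,"claw":-1}]';python3 - <<'E'
from h import *
togo([518.0,-248,77],frame(-11.4,25)); print(np.round(sense()["joint_positions"],2))
E
```

```text
time_s: 15.55
ee_pos: [522.8, -249.6, 120.4]
tcp_rot: [3.01, -0.3, 0.669]
force: [-0.1, -0.2, -0.2]
opening: 85.3
gripper_force: 0.0
pos [ 522.8 -249.6  120.4] F [-0.1 -0.2 -0.2] open 85.3 t 15.55
shift [-0.1145 -0.0032  0.1861] turn [ 0.0002 -0.0024  0.0005]
[ 0.22  0.4   0.26  2.19 -0.97  0.25 -0.42]
```

```bash
python3 -m inch '[{"dx":-0.04,"dy":-0.001,"dz":0.065,"rx":0,"ry":0,"rz":0,"claw":-1},{"dx":-0.04,"dy":-0.001,"dz":0.065,"rx":0,"ry":0,"rz":0,"claw":-1},{"dx":-0.034,"dy":-0.001,"dz":0.056,"rx":0,"ry":0,"rz":0,"claw":-1},{"dx":0,"dy":0,"dz":0,"rx":0,"ry":0,"rz":0,"claw":-1},{"dx":0,"dy":0,"dz":0,"rx":0,"ry":0,"rz":0,"claw":-1}]';python3 - <<'E'
from h import *
togo([518.0,-248,77],frame(-11.4,25)); print(np.round(sense()["joint_positions"],2))
a=get_image("scene");b=get_image("top")
cv2.imwrite("pics/c6.png",np.hstack([crop(a,205,215,80,75,5),crop(b,315,160,80,75,5)]))
E
```

```text
time_s: 16.18
ee_pos: [517.2, -248.2, 77.3]
tcp_rot: [3.011, -0.308, 0.669]
force: [0.6, 0.2, 0.9]
opening: 85.5
gripper_force: 0.0
pos [ 517.2 -248.2   77.3] F [0.6 0.2 0.9] open 85.5 t 16.175
shift [ 0.0026 -0.0018  0.003 ] turn [-0.0007 -0.0008 -0.0098]
[ 0.37  0.47  0.09  2.2  -1.29  0.15 -0.08]
```

View pics/c6.png

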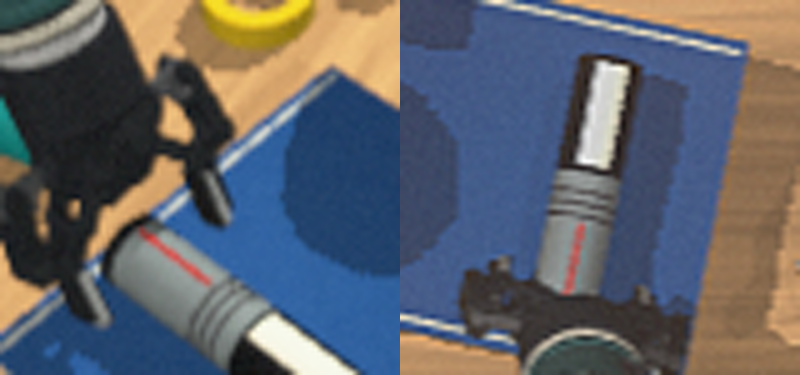

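The picture shows the fingers straddling the grey half (tips at scene crop (95,325) and (215,215)), so I close.

```bash
python3 -m inch '[{"dx":0,"dy":0,"dz":0,"rx":0,"ry":0,"rz":0,"claw":1},{"dx":0,"dy":0,"dz":0,"rx":0,"ry":0,"rz":0,"claw":1},{"dx":0,"dy":0,"dz":0,"rx":0,"ry":0,"rz":0,"claw":1},{"dx":0,"dy":0,"dz":0,"rx":0,"ry":0,"rz":0,"claw":1},{"dx":0,"dy":0,"dz":0,"rx":0,"ry":0,"rz":0,"claw":1},{"dx":0,"dy":0,"dz":0,"rx":0,"ry":0,"rz":0,"claw":1},{"dx":0,"dy":0,"dz":0,"rx":0,"ry":0,"rz":0,"claw":1}]' 90;python3 - <<'E'
from h import *
togo([518.0,-248,77],frame(-11.4,25)); print(np.round(sense()["joint_positions"],2))
b=get_image("top")
h=cv2.cvtColor(b,cv2.COLOR_BGR2HSV);q=cv2.inRange(h,(0,0,165),(180,70,255))[160:200,340:365]
n,l,s,c=cv2.connectedComponentsWithStats(q);j=np.argmax(s[1:,4])+1;print(s[j],ray("top",*(c[j]+[340,160]),97).round(1))
E
```

```text
time_s: 17.15
ee_pos: [517.5, -247.0, 77.6]
tcp_rot: [3.012, -0.302, 0.668]
force: [-4.7, 2.0, 8.1]
opening: 41.8
gripper_force: 89.6
pos [ 517.5 -247.    77.6] F [-4.7  2.   8.1] open 41.8 t 17.15
shift [0.002  0.0043 0.0043] turn [-0.0023 -0.0004 -0.0024]
[ 0.36  0.47  0.09  2.2  -1.29  0.15 -0.08]
[ 11  12  10  22 126] [ 628.  -269.8   97. ]
```

```bash
python3 -m inch '[{"dx":0.021,"dy":0,"dz":-0.045,"rx":0,"ry":0,"rz":0,"claw":1},{"dx":0.042,"dy":0,"dz":-0.09,"rx":0,"ry":0,"rz":0,"claw":1},{"dx":0.042,"dy":0,"dz":-0.09,"rx":0,"ry":0,"rz":0,"claw":1},{"dx":0.042,"dy":0,"dz":-0.09,"rx":0,"ry":0,"rz":0,"claw":1},{"dx":0,"dy":0,"dz":0,"rx":0,"ry":0,"rz":0,"claw":1},{"dx":0,"dy":0,"dz":0,"rx":0,"ry":0,"rz":0,"claw":1}]';python3 - <<'E'
from h import *
u=np.array([.981,-.193,0]);seat=np.array([604,205,120.])
togo(seat-63*u+[0,0,2.6+30],frame(-11,25)); print(np.round(sense()["joint_positions"],2))
a=get_image("scene");b=get_image("top");cv2.imwrite("pics/s7.png",a);cv2.imwrite("pics/t7.png",b)
for n,i in(("top",b),("scene",a)):
  h=cv2.cvtColor(i,cv2.COLOR_BGR2HSV);q=cv2.inRange(h,(0,0,165),(180,70,255))
  if n=="top": q[:,:340]=0;q[:,370:]=0;q[:155]=0;q[210:]=0
  else: q[:240]=0;q[300:]=0;q[:,:245]=0;q[:,300:]=0
  k,l,s,c=cv2.connectedComponentsWithStats(q);j=np.argmax(s[1:,4])+1;print(s[j],ray(n,*c[j],160).round(1))
E
```

```text
time_s: 17.95
ee_pos: [516.9, -246.3, 145.3]
tcp_rot: [3.014, -0.3, 0.664]
force: [0.2, -0.3, -3.5]
opening: 41.5
gripper_force: 91.4
pos [ 516.9 -246.3  145.3] F [ 0.2 -0.3 -3.5] open 41.5 t 17.95
shift [-0.288  -2.297  -0.1686] turn [ 0.0015  0.005  -0.0121]
[ 0.05  0.35  0.46  2.2  -0.94  0.33 -0.46]
[354 169  10  22 135] [ 628.1 -269.7  160. ]
[254 262  25  20 186] [ 627.7 -265.7  160. ]
```

```bash
python3 -m inch '[{"dx":-0.02,"dy":-0.13,"dz":0,"rx":0,"ry":0,"rz":0,"claw":1},{"dx":-0.033,"dy":-0.245,"dz":-0.02,"rx":0,"ry":0,"rz":0,"claw":1},{"dx":-0.033,"dy":-0.245,"dz":-0.02,"rx":0,"ry":0,"rz":0,"claw":1},{"dx":-0.033,"dy":-0.245,"dz":-0.02,"rx":0,"ry":0,"rz":0,"claw":1},{"dx":-0.033,"dy":-0.245,"dz":-0.02,"rx":0,"ry":0,"rz":0,"claw":1},{"dx":-0.033,"dy":-0.245,"dz":-0.02,"rx":0,"ry":0,"rz":0,"claw":1},{"dx":-0.03,"dy":-0.145,"dz":-0.02,"rx":0,"ry":0,"rz":0,"claw":1},{"dx":0,"dy":0,"dz":0,"rx":0,"ry":0,"rz":0,"claw":1},{"dx":0,"dy":0,"dz":0,"rx":0,"ry":0,"rz":0,"claw":1}]';python3 - <<'E'
from h import *
u=np.array([.981,-.193,0]);seat=np.array([604,205,120.])
togo(seat-63*u+[0,0,2.6+16],frame(-11,25)); print(np.round(sense()["joint_positions"],2))
a=get_image("scene");b=get_image("top");cv2.imwrite("pics/s8.png",a);cv2.imwrite("pics/t8.png",b)
cv2.imwrite("pics/c8.png",np.hstack([crop(a,250,130,130,120,3),crop(b,170,130,130,120,3)]))
E
```

```text
time_s: 19.18
ee_pos: [528.2, 55.9, 149.9]
tcp_rot: [3.012, -0.302, 0.665]
force: [-0.3, -0.1, -3.1]
opening: 41.3
gripper_force: 92.0
pos [528.2  55.9 149.9] F [-0.3 -0.1 -3.1] open 41.3 t 19.175
shift [-0.107  -0.8041  0.0131] turn [ 0.0051  0.0034 -0.0139]
[-1.1   0.4   0.98  2.3  -0.67  0.25 -1.37]
```

View pics/c8.png

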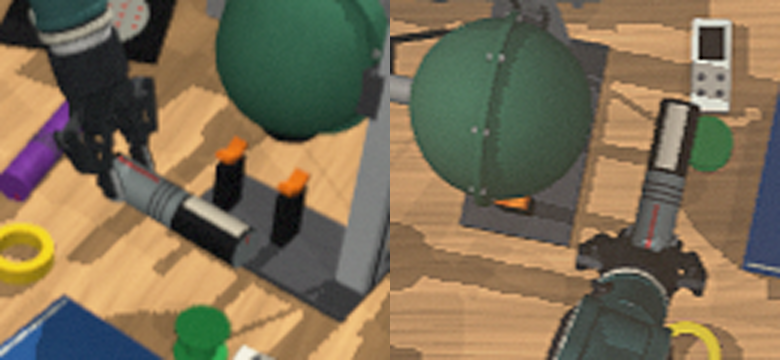

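The lamp hovers right of the station, level with its window up (scene crop (215,215)); sphere and orange vees are in clear view. I find the sphere centre by its silhouette in both views.

Run:
```python
from h import *
from scipy.optimize import least_squares
u=np.array([.9815,-.1915,0]);l=np.array([.1915,.9815,0])
for n,box in(("top",(165,120,245,205)),("scene",(315,105,385,182))):
    b=cv2.imread(f"pics/{n[0]}8.png");h=cv2.cvtColor(b,cv2.COLOR_BGR2HSV);x0,y0,x1,y1=box
    q=np.zeros(h.shape[:2],np.uint8);q[y0:y1,x0:x1]=cv2.inRange(h,(65,70,20),(90,255,255))[y0:y1,x0:x1]
    q=cv2.morphologyEx(q,cv2.MORPH_CLOSE,np.ones((7,7)));q=cv2.morphologyEx(q,cv2.MORPH_OPEN,np.ones((9,9)))
    c=max(cv2.findContours(q,0,1)[0],key=cv2.contourArea)[:,0].astype(float)
    f=least_squares(lambda p:np.hypot(*(c-p[:2]).T)-p[2],[*c.mean(0),28],loss="soft_l1").x
    P=ray(n,*f[:2],272);print(n,cv2.boundingRect(c.astype(np.int32)),f.round(2),"sphere",P.round(1),"seat",(P-45*u).round(1))
    # orange
    o=cv2.inRange(h,(5,180,130),(16,255,255));k,_,s,ce=cv2.connectedComponentsWithStats(o)
    for j in range(1,k):
        if s[j,4]>8: print(n,"orange",s[j],[ray(n,*ce[j],z).round(1).tolist() for z in(96,100)])
    # lamp: window & black half
    w=cv2.inRange(h,(0,0,150),(180,70,255)); 
    if n=="top": w[:163]=0;w[190:]=0;w[:,255:273][:,:0]=0;w[:,:255]=0;w[:,273:]=0
    else: w[:190]=0;w[225:]=0;w[:,:305]=0;w[:,335:]=0
    k,_,s,ce=cv2.connectedComponentsWithStats(w);j=np.argmax(s[1:,4])+1;print(n,"win",s[j],ray(n,*ce[j],168).round(1))
    r=cv2.inRange(h,(0,110,70),(8,255,255))|cv2.inRange(h,(170,110,70),(180,255,255))
    if n=="top": r[:190]=0;r[215:]=0;r[:,:248]=0;r[:,270:]=0
    else: r[:175]=0;r[205:]=0;r[:,:280]=0;r[:,315:]=0
    k,_,s,ce=cv2.connectedComponentsWithStats(r);j=np.argmax(s[1:,4])+1;print(n,"red",s[j],ray(n,*ce[j],168).round(1))
```

```text
top (177, 141, 43, 39) [197.63 160.64  20.3 ] sphere [662.9 225.2 272. ] seat [618.7 233.8 272. ]
top orange [205 196  11   3  20] [[573.5, 206.1, 96.0], [573.1, 205.6, 100.0]]
top win [259 165  10  21 124] [638.7  31.  168. ]
top red [255 200   4  13  14] [538.6  52.6 168. ]
scene (322, 116, 56, 59) [349.7  144.78  28.68] sphere [645.7 205.6 272. ] seat [601.5 214.2 272. ]
scene orange [ 27  26  17  31 121] [[-1355.7, 467.7, 96.0], [-1345.0, 462.0, 100.0]]
scene orange [322 176  11   8  53] [[579.7, 215.7, 96.0], [581.4, 211.2, 100.0]]
scene orange [343 187  10   8  49] [[664.4, 200.2, 96.0], [665.7, 195.7, 100.0]]
scene win [312 195  20  13  89] [639.1  33.3 168. ]
scene red [290 182  12   8  14] [536.   58.1 168. ]
```

```bash
python3 -m inch '[{"dx":-0.02,"dy":-0.1,"dz":0.013,"rx":0,"ry":0,"rz":0,"claw":1},{"dx":-0.02,"dy":-0.15,"dz":0,"rx":0,"ry":0,"rz":-0.03,"claw":1},{"dx":-0.02,"dy":-0.15,"dz":0,"rx":0,"ry":0,"rz":0,"claw":1},{"dx":-0.02,"dy":-0.15,"dz":0,"rx":0,"ry":0,"rz":0,"claw":1},{"dx":0,"dy":0,"dz":0,"rx":0,"ry":0,"rz":0,"claw":1},{"dx":0,"dy":0,"dz":0,"rx":0,"ry":0,"rz":0,"claw":1}]';python3 - <<'E'
from h import *
u=np.array([.981,-.193,0]);seat=np.array([603,206,120.])
togo(seat-63*u+[0,0,2.6+14],frame(-10.7,25)); print(np.round(sense()["joint_positions"],2))
E
```

```text
time_s: 20.02
ee_pos: [536.5, 165.4, 140.9]
tcp_rot: [3.011, -0.281, 0.665]
force: [0.2, -0.2, -3.2]
opening: 41.5
gripper_force: 92.1
pos [536.5 165.4 140.9] F [ 0.2 -0.2 -3.2] open 41.5 t 20.025
shift [-0.0321 -0.2636  0.0073] turn [0.0099 0.0023 0.0036]
[-1.34  0.55  1.05  2.22 -0.7   0.33 -1.57]
```

```bash
python3 -m inch '[{"dx":-0.011,"dy":-0.09,"dz":0.002,"rx":0.01,"ry":0,"rz":0,"claw":1},{"dx":-0.011,"dy":-0.09,"dz":0.002,"rx":0,"ry":0,"rz":0,"claw":1},{"dx":-0.01,"dy":-0.083,"dz":0.003,"rx":0,"ry":0,"rz":0,"claw":1},{"dx":0,"dy":0,"dz":0,"rx":0,"ry":0,"rz":0,"claw":1},{"dx":0,"dy":0,"dz":0,"rx":0,"ry":0,"rz":0,"claw":1}]';python3 - <<'E'
from h import *
u=np.array([.981,-.193,0]);seat=np.array([603,206,120.])
togo(seat-63*u+[0,0,2.6+14],frame(-10.7,25)); print(np.round(sense()["joint_positions"],2))
a=get_image("scene");b=get_image("top");cv2.imwrite("pics/s9.png",a);cv2.imwrite("pics/t9.png",b)
cv2.imwrite("pics/c9.png",np.hstack([crop(a,285,140,100,110,4),crop(b,160,150,100,110,4)]))
E
```

```text
time_s: 20.65
ee_pos: [540.7, 219.3, 136.8]
tcp_rot: [3.016, -0.276, 0.667]
force: [0.2, -1.4, -2.2]
opening: 41.2
gripper_force: 92.1
pos [540.7 219.3 136.8] F [ 0.2 -1.4 -2.2] open 41.2 t 20.65
shift [0.003  0.0052 0.0023] turn [-0.0007  0.0018  0.008 ]
[-1.42  0.62  1.06  2.16 -0.71  0.38 -1.66]
```

View pics/c9.png

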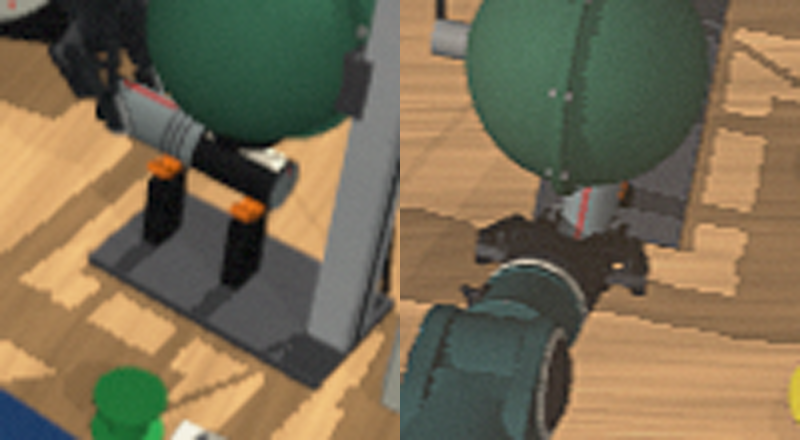

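The picture shows the lamp over both vees (scene crop (165,165) and (247,207)), clear of the sphere. I lower it and feel for contact.

```bash
python3 -m inch '[{"dx":-0.0085,"dy":0,"dz":0.018,"rx":0,"ry":0,"rz":0,"claw":1},{"dx":-0.0085,"dy":0,"dz":0.018,"rx":0,"ry":0,"rz":0,"claw":1},{"dx":0,"dy":0,"dz":0,"rx":0,"ry":0,"rz":0,"claw":1},{"dx":0,"dy":0,"dz":0,"rx":0,"ry":0,"rz":0,"claw":1}]' | egrep 'pos|force'; for i in 1 2; do python3 -m inch '[{"dx":-0.004,"dy":0,"dz":0.009,"rx":0,"ry":0,"rz":0,"claw":1},{"dx":0,"dy":0,"dz":0,"rx":0,"ry":0,"rz":0,"claw":1}]'| egrep 'pos|force'; done; python3 -c "from rig import *;print(sense()['ft_torque'])"
```

```text
ee_pos: [540.9, 219.5, 129.0]
force: [-0.1, -0.3, -3.0]
gripper_force: 92.1
ee_pos: [540.7, 219.7, 126.8]
force: [0.2, 0.5, -4.5]
gripper_force: 92.1
ee_pos: [540.8, 219.6, 124.8]
force: [0.1, 1.3, -2.6]
gripper_force: 92.1
[ 0.10817198  0.90609283 -0.06544886]
```

```bash
for i in 1 2 3; do python3 -m inch '[{"dx":-0.002,"dy":0,"dz":0.0045,"rx":0,"ry":0,"rz":0,"claw":1},{"dx":0,"dy":0,"dz":0,"rx":0,"ry":0,"rz":0,"claw":1},{"dx":0,"dy":0,"dz":0,"rx":0,"ry":0,"rz":0,"claw":1}]'| egrep 'pos|force'; python3 -c "from rig import *;print(sense()['ft_torque'].round(2) if hasattr(sense()['ft_torque'],'round') else sense()['ft_torque'])"; done
```

```text
ee_pos: [540.9, 219.7, 124.0]
force: [0.1, 0.7, -2.9]
gripper_force: 92.1
[ 0.19  0.84 -0.01]
ee_pos: [541.0, 219.7, 123.1]
force: [-0.9, 0.3, -1.0]
gripper_force: 91.8
[0.17 0.76 0.1 ]
ee_pos: [541.3, 220.0, 122.5]
force: [-3.5, 1.4, 5.1]
gripper_force: 93.2
[ 0.19  0.7  -0.03]
```

Contact is at the expected seated height with negligible side force, so I release and back out along the tool axis.

```bash
python3 -m inch '[{"dx":0,"dy":0,"dz":0,"rx":0,"ry":0,"rz":0,"claw":0.3},{"dx":0,"dy":0,"dz":0,"rx":0,"ry":0,"rz":0,"claw":-0.3},{"dx":0,"dy":0,"dz":0,"rx":0,"ry":0,"rz":0,"claw":-0.8},{"dx":0,"dy":0,"dz":0,"rx":0,"ry":0,"rz":0,"claw":-0.8},{"dx":0,"dy":0,"dz":0,"rx":0,"ry":0,"rz":0,"claw":-0.8},{"dx":0,"dy":0,"dz":0,"rx":0,"ry":0,"rz":0,"claw":-0.8}]' ; python3 -m inch '[{"dx":0,"dy":0,"dz":-0.05,"rx":0,"ry":0,"rz":0,"claw":-0.8},{"dx":0,"dy":0,"dz":-0.1,"rx":0,"ry":0,"rz":0,"claw":-0.8},{"dx":-0.05,"dy":0,"dz":-0.15,"rx":0,"ry":0,"rz":0,"claw":-0.8},{"dx":-0.15,"dy":0,"dz":-0.15,"rx":0,"ry":0,"rz":0,"claw":-0.8},{"dx":-0.15,"dy":0,"dz":-0.15,"rx":0,"ry":0,"rz":0,"claw":-0.8},{"dx":0,"dy":0,"dz":0,"rx":0,"ry":0,"rz":0,"claw":-0.8}]'
python3 - <<'E'
from h import *
a=get_image("scene");b=get_image("top");cv2.imwrite("pics/s10.png",a);cv2.imwrite("pics/t10.png",b)
for n,i,bx in(("top",b,(190,185,230,225)),("scene",a,(300,150,365,200))):
  h=cv2.cvtColor(i,cv2.COLOR_BGR2HSV);x0,y0,x1,y1=bx
  r=(cv2.inRange(h,(0,110,70),(6,255,255))|cv2.inRange(h,(170,110,70),(180,255,255)))[y0:y1,x0:x1]
  w=cv2.inRange(h,(0,0,150),(180,70,255))[y0:y1,x0:x1]
  o=cv2.inRange(h,(7,180,130),(16,255,255))[y0:y1,x0:x1]
  for k,q in(("red",r),("white",w),("orange",o)):
    m,_,s,c=cv2.connectedComponentsWithStats(q)
    for j in np.argsort(-s[1:,4])[:2]+1: print(n,k,s[j]+[x0,y0,0,0,0],ray(n,*(c[j]+[x0,y0]),142).round(1))
E
```

```text
time_s: 23.62
ee_pos: [540.9, 219.6, 122.0]
tcp_rot: [3.016, -0.276, 0.667]
force: [-0.2, 0.6, -0.1]
opening: 76.9
gripper_force: 0.0
time_s: 24.38
ee_pos: [425.6, 243.4, 201.5]
tcp_rot: [3.019, -0.265, 0.666]
force: [-0.0, -0.5, 0.7]
opening: 77.1
gripper_force: 0.0
top red [204 197   4  14  19] [547.8 217.7 142. ]
top white [202 209   2   2   3] [528.  225.8 142. ]
top white [204 198   1   1   1] [565.6 222.3 142. ]
scene white [337 175  19  10  69] [656.6 198.1 142. ]
scene white [318 163   3   4   5] [540. 225. 142.]
scene orange [322 180   5   4  15] [595.1 149.6 142. ]
scene orange [343 191   5   4  13] [675.7 134.8 142. ]
```

```bash
python3 -c "from rig import *;print(job_done())"
```

```text
the job is handed in; nothing more can be done
None
```

I rolled the lamp to window-up on the mat, laid it in both vee blocks under the port and let go. I then handed it in at about 24 s, but no verdict came back. My last camera readings put the window within a few degrees of straight up. I opened 11 pictures, one over the limit of 10.

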